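Tip the chocolates from the spouted jug into the mug

TASK

Someone is about to make hot chocolate: pick up the small white spouted jug, keep it level while you turn it so that its spout points at the handled mug, then tip it so that both chocolate balls roll out over the spout into the mug. Leave the mug standing where it is, and set the empty jug back upright on the worktop and let go.

Things in the scene. Friction and masses are not known exactly. Their poses are not given: they have to be found in the camera images.
- jug_center (a point): White boat-shaped jug, 0.25 kg, open top. Point: mid-body, 30 mm above its underside; grip here across y from above. x: to the spout, z up. Sides near flat for x -12 to 10 mm, 52 mm apart outside; rim 55 mm above underside. Spout: open ramp rising at 31 deg to the lip at x 88, 16 mm above the point. Back x -36, loop handle to -64. Balls roll out past 35 deg of tilt; 55 deg empties it.
- mug_mouth (a point): Centre of the mouth of a plain beige mug with a side handle, 95 mm high, 92 mm across, 0.27 kg, standing loose. The point is on its axis at rim height; clear opening about 75 mm. z up; the handle points to the point's -y and reaches 78 mm from the axis. A handle-less grey-white cup (70 mm across) nearby is not the target.
- choc_a_center (a point): Centre of one chocolate ball, 20 mm diameter, 10 g; starts on the inner floor of the jug. Its axes mean nothing.
- choc_b_center (a point): Centre of the other, equal chocolate ball, 20 mm diameter, 10 g; starts on the inner floor of the jug. Its axes mean nothing.

How it is judged:
On the way, in this order (a step that is already met when the one before it is completed fails the run):
1. the jug is held level, at least 15 mm off the worktop, within 0.3 m of the mug, with its spout pointing at the mug's mouth (to 40 mm sideways) (height (world z) of jug_center above 0.045 m and angle between jug_center's own z axis and vertical below 0.26 rad and x of mug_mouth in the frame of jug_center between 0.03 and 0.3 m and y of mug_mouth in the frame of jug_center between -0.04 and 0.04 m), for 0.1 s.
2. the jug is tipped by more than 35 degrees over the mug (angle between jug_center's own z axis and vertical above 0.61 rad and horizontal distance between jug_center and mug_mouth below 0.2 m), for 0.1 s.
At the end, for the whole second after the job is handed in: Both chocolate balls lie inside the mug, below its rim; the mug stands upright within 40 mm of where it was; the jug stands upright (within 8 degrees) on the worktop, released (horizontal distance between each of choc_a_center, choc_b_center and mug_mouth below 0.045 m and z of each of choc_a_center, choc_b_center in the frame of mug_mouth below -0.01 m and angle between each of mug_mouth, jug_center's own z axis and vertical below 0.15 rad and height (world z) of mug_mouth below 0.105 m and distance of mug_mouth from where it was at the start of the episode below 0.04 m and height (world z) of jug_center between 0.02 and 0.04 m); the robot touches nothing.
It fails at once if the mug is tipped by more than 30 degrees (angle between mug_mouth's own z axis and vertical above 0.52 rad).
It also fails if it takes over 45 s, if anything falls off the work surface, if the arm or the gripper's body presses on something with over 40 N, if the wrist force passes 120 N, or if a joint passes its speed limit or range.

ROBOT

A 7-joint arm with a two-finger parallel gripper is mounted at the origin on a cart in front of the work surface, level with it; the furniture and walls round the work are solid. World frame = base frame: x ahead of the robot, y to its left, z up, the work surface at z = 0. Lengths are in m, angles in rad, forces in N, time in s.
With the tool pointing down it reaches from about 0.425 to 0.875 m from the base axis. Payload 9.9 kg.
Tool frame: the origin (TCP) lies at the very end of the fingers, on their centre line; the grasp point (between the pads) lies 19 mm behind it; z points along the fingers, y is the line along which they close (so a half turn about z gives the same grasp; the last joint's range is limited). The gripper opens to 85 mm and grips with 20 to 120 N. Pads are 22 mm wide; open, the fingers measure 114 mm over their backs; the gripper's body (76 mm by 85 mm) begins 54 mm behind the grasp point. The pads swing forward as they close: fully open they stand 13 mm farther back than shut.
Start: joints at [1.111, 0.576, 0.025, 1.437, -0.015, 1.129, -0.057], TCP at [0.248, -0.628, 0.231] pointing down, gripper open.
Joint ranges: [-2.76, 2.76], [-0.34, 2.15], [-1.52, 1.57], [0.19, 2.46], [-1.09, 4.23], [0.17, 1.99], [-2.82, 2.82]. Speed limits (rad/s): [2.22, 2.22, 3.01, 3.01, 3.14, 3.14, 3.14].

INTERFACE

Orientations are given as [roll, pitch, yaw] about the fixed x, y, z axes, in that order (R = Rz(yaw) Ry(pitch) Rx(roll)).
In Python, from cell import status, viewer, robot gives the robot as it stands.
- The arm moves only by the tool apply_moves, never from a script. Its argument "steps" is a list of rows, each an object of numbers: "x", "y", "z": the shift along the tool's x, y, z each as a share of 0.5 m, from -1 to 1; "rx", "ry", "rz": the turn, a rotation vector about the tool's x, y, z each as a share of 90 degrees, from -1 to 1; "gripper": the closure, from -1 (fully open) to 1 (shut), so that 0 is half open. In form: [{"x": .., "y": .., "z": .., "rx": .., "ry": .., "rz": .., "gripper": ..}, ...]. A call has 1 to 8 rows; each row shifts and turns the commanded pose from where the row before left it, along the tool's axes as they then stand; what a row does not reach is not made up. A row lasts 1/8 s, in which the tool goes at most 62.5 mm and 10.7 degrees, less where a joint would pass 70% of its speed; a pose out of reach is approached as far as the arm can. A call with a number of a shift or a turn outside -1 to 1 is refused whole. A call with a gripper value outside its range is refused whole. The fingers move at their own pace and stop on an object; the grip force is fixed at half the most. Time passes only in rows, so rows that do not move let the fingers close. It gives the time, the measured TCP pose, the force, the opening and the grip force at its end, in the units of the state.
- status.sense(): the state, without advancing time (a new reading comes with each control period).
- viewer.capture(name): name is "scene" or "top"; returns a dict with "pixels" (384x512x3 uint8, red, green, blue), "camera_matrix" (3x3 intrinsics, pixels), "distortion" ([k1, k2, p1, p2, k3] as OpenCV has them; the pictures are not rectified), "T" (4x4, takes a point from camera to world coordinates). Camera axes: x right, y up, looking along -z (the intrinsics and any distortion apply to the point x, -y, -z); pixel columns grow to the right and rows downward; lengths in m; the calibration is good to about 2 mm. A picture is of the moment at which its call begins. There is no depth.
- robot.close_job(): hands the job in; it is judged then, once.
The state is a dict: "time_s": time; "joint_pos": joint angles; "joint_vel": joint speeds; "joint_efforts": joint torques, N m; "tool_pos": TCP position; "eef_rot": TCP orientation; "contact_force": force on the tool from outside, world axes, zero at the start; "torque": the same for the moment, N m; "grip_width": finger opening in m; "grasp_force": force on a finger pad.
Only numpy, scipy, OpenCV 4.12 (cv2) and the standard library are available. Lean on these libraries where they do the work, as an engineer would, in place of code of your own. Each camera call takes 0.05 s, during which the arm holds its last target. There are 200 camera calls.

## Working session

There is one attempt and no reset: what is moved stays moved. The work goes in short steps, Python scripts to look and compute and a tool call to move; the robot and the scene stay as the last step left them, time stands still between calls to the robot, and variables do not carry over. Pictures are saved under pics/ and viewed, at most 10 in all, crops included, and the job is handed in when it is done.

Besides the shell and the picture viewer there is one more tool, called after ">>>" as name([rows], argument=value, ...), one row to a line, values as JSON. apply_moves: Moves the arm, as the interface text tells. Shift numbers are shares of 0.5 m and turn numbers shares of 90 degrees, none past 1 either way. Its arguments: {"type":"object","properties":{"steps":{"type":"array","items":{"type":"object","properties":{"x":{"type":"number","minimum":-1,"maximum":1},"y":{"type":"number","minimum":-1,"maximum":1},"z":{"type":"number","minimum":-1,"maximum":1},"rx":{"type":"number","minimum":-1,"maximum":1},"ry":{"type":"number","minimum":-1,"maximum":1},"rz":{"type":"number","minimum":-1,"maximum":1},"gripper":{"type":"number"}}}}},"required":["steps"]}

```bash
mkdir -p pics; cat > h.py <<'E'
import numpy as np, cv2
from cell import status, viewer, robot
def ray(c,uv):
    p=cv2.undistortPoints(np.array([[uv]],float),np.array(c["camera_matrix"],float),np.array(c["distortion"],float))[0,0]
    T=np.array(c["T"]);d=T[:3,:3]@np.array([p[0],-p[1],-1.]);return T[:3,3],d
def onz(c,uv,z):
    o,d=ray(c,uv);return o+d*(z-o[2])/d[2]
def save(c,n): cv2.imwrite(f"pics/{n}.png",c["pixels"][:,:,::-1])
E
python3 - <<'E'
from h import *
for n in("scene","top"):
    c=viewer.capture(n);save(c,n+"0");print(n,np.round(c["T"],3).tolist(),np.round(c["camera_matrix"],1).tolist())
print(status.sense())
E
```

```text
scene [[-0.647, 0.578, -0.498, -0.001], [-0.763, -0.492, 0.42, 0.393], [-0.002, 0.651, 0.759, 0.889], [0.0, 0.0, 0.0, 1.0]] [[487.2, 0.0, 263.3], [0.0, 487.2, 191.4], [0.0, 0.0, 1.0]]
top [[0.016, 0.984, -0.179, 0.35], [-1.0, 0.011, -0.028, -0.04], [-0.026, 0.18, 0.983, 1.125], [0.0, 0.0, 0.0, 1.0]] [[464.3, 0.0, 259.3], [0.0, 464.3, 195.9], [0.0, 0.0, 1.0]]
{'time_s': 0.1, 'joint_pos': array([ 1.11119725,  0.57647383,  0.02484128,  1.43781064, -0.01501372,
        1.12897714, -0.05649165]), 'joint_vel': array([ 0.00087625, -0.00186424, -0.00072591, -0.00327768, -0.00109717,
        0.00169413, -0.00157534]), 'joint_efforts': array([ 6.18900041e-03, -7.67303967e+01,  2.25792468e+00, -2.86606836e+01,
        1.58876303e-02,  8.62754096e-03,  1.21553123e-05]), 'tool_pos': array([ 0.24760677, -0.62752409,  0.23051611]), 'eef_rot': array([-3.14010928e+00,  6.07416473e-05,  3.75839375e-01]), 'contact_force': array([ 0.03779126, -0.28507329,  0.37441597]), 'torque': array([ 0.03720587, -0.01665427, -0.00334656]), 'grasp_force': 0.0, 'grip_width': 0.085299742787967}
```

View pics/scene0.png

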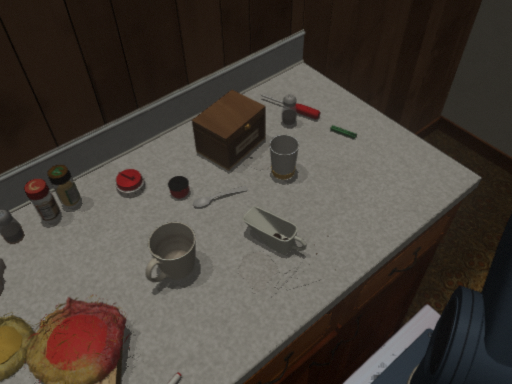

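View pics/top0.png

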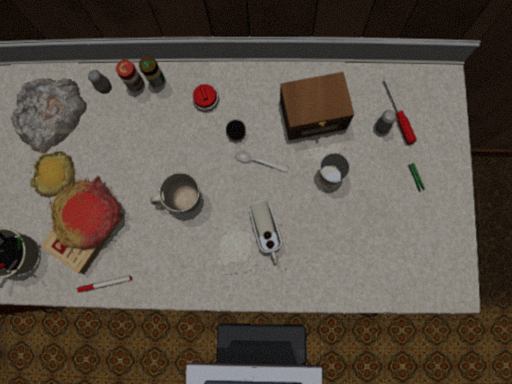

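The scene view has the jug at about (270,230), the mug at (172,250), and the cup at (284,158). In the top view the jug runs from spout (260,204) to handle (275,260), with the balls at (268,240). The mug mouth is at about (180,193) and its handle points left.

```bash
python3 - <<'E'
from h import *
a=cv2.imread("pics/top0.png")[165:275,145:300];b=cv2.imread("pics/scene0.png")[195:295,140:310]
a=cv2.resize(a,None,fx=4,fy=4,interpolation=2);b=cv2.resize(b,None,fx=4,fy=4,interpolation=2)
a=cv2.convertScaleAbs(a,alpha=1.4);b=cv2.convertScaleAbs(b,alpha=1.4)
cv2.imwrite("pics/ca.png",a);cv2.imwrite("pics/cb.png",b)
E
```

```text
(no output)
```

View pics/ca.png

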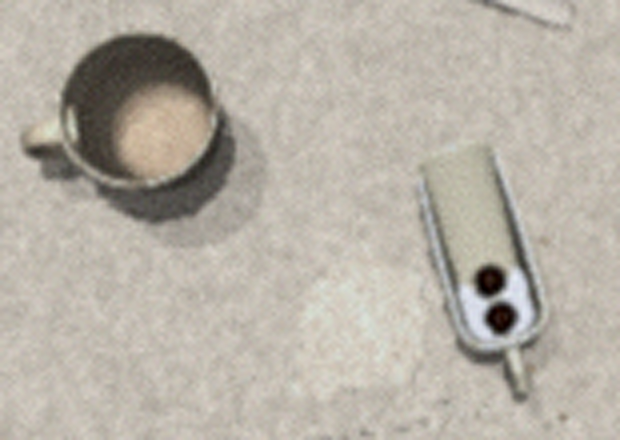

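View pics/cb.png

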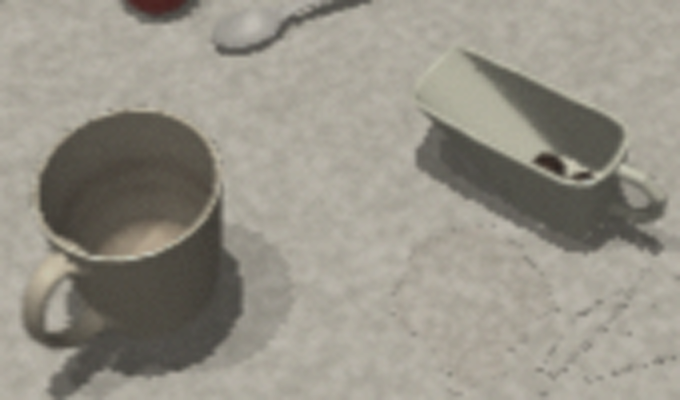

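The top crop shows the mug rim centre at (139,110), the jug's lip midpoint at (458,152) with corners (421,158) and (494,146), the back rim at (497,350), and the handle end at (521,397). The scene crop shows the mug rim from (40,185) to (220,185) and the lip from (420,95) to (460,48).

```bash
python3 - <<'E'
from h import *
c=viewer.capture("top");s=viewer.capture("scene")
A=lambda u,v:(145+u/4-.4,165+v/4-.4);B=lambda u,v:(140+u/4-.4,195+v/4-.4)
m=onz(c,A(139,110),.095);m2=onz(s,B(129,185),.095)
lip=onz(c,A(458,152),.046);back=onz(c,A(497,350),.055);han=onz(c,A(521,397),.035)
lip2=onz(s,B(440,72),.046)
print("mug",m,m2,"lip",lip,lip2,"back",back,"han",han)
for p in((421,158),(494,146)):print(onz(c,A(*p),.046))
d=(lip-back)[:2];print("len",np.linalg.norm(d),"yaw",np.degrees(np.arctan2(d[1],d[0])))
d=(lip-han)[:2];yaw=np.arctan2(d[1],d[0]);print(np.linalg.norm(d),np.degrees(yaw))
print("ctr",lip[:2]-.088*d/np.linalg.norm(d), back[:2]+.036*d/np.linalg.norm(d))
E
```

```text
mug [0.54426983 0.17164928 0.095     ] [0.53837459 0.17459258 0.095     ] lip [ 0.53041941 -0.00877688  0.046     ] [ 0.52439161 -0.01044593  0.046     ] back [ 0.414063   -0.03325585  0.055     ] han [ 0.38818896 -0.04743494  0.035     ]
[0.5265824  0.01296278 0.046     ]
[ 0.53424884 -0.02993001  0.046     ]
len 0.118903469074455 yaw 11.880583840235944
0.14739045864247166 15.205586998577703
ctr [ 0.44550021 -0.03185781] [ 0.44880267 -0.02381365]
```

>>> apply_moves([
  {"x":0.067,"y":-0.081,"gripper":-1},
  {"x":0.067,"y":-0.081,"gripper":-1},
  {"x":0.067,"y":-0.081,"gripper":-1},
  {"x":0.067,"y":-0.081,"gripper":-1},
  {"x":0.067,"y":-0.081,"gripper":-1},
  {"x":0.067,"y":-0.081,"gripper":-1},
  {"x":0.067,"y":-0.081,"gripper":-1},
  {"x":0.067,"y":-0.081,"gripper":-1},
])

```text
schema error: expected keys x, y, z, rx, ry, rz, gripper
```

>>> apply_moves([
  {"x":0.067,"y":-0.081,"gripper":-1},
  {"x":0.067,"y":-0.081,"gripper":-1},
  {"x":0.067,"y":-0.081,"gripper":-1},
  {"x":0.067,"y":-0.081,"gripper":-1},
])

```text
schema error: expected keys x, y, z, rx, ry, rz, gripper
```

```bash
python3 -c "
from h import *
s=status.sense();print(s['time_s'],s['joint_pos'],s['tool_pos'],s['eef_rot'])"
```

```text
0.2 [ 1.11121151  0.57623338  0.02485448  1.43758981 -0.01500756  1.12903865
 -0.05647617] [ 0.247634   -0.62762436  0.23075604] [-3.14050877e+00  4.29169871e-05  3.75835128e-01]
```

All keys are needed.

>>> apply_moves([
  {"x":0.067,"y":-0.081,"z":0,"rx":0,"ry":0,"rz":0,"gripper":-1},
  {"x":0.067,"y":-0.081,"z":0,"rx":0,"ry":0,"rz":0,"gripper":-1},
  {"x":0.067,"y":-0.081,"z":0,"rx":0,"ry":0,"rz":0,"gripper":-1},
  {"x":0.067,"y":-0.081,"z":0,"rx":0,"ry":0,"rz":0,"gripper":-1},
  {"x":0.067,"y":-0.081,"z":0,"rx":0,"ry":0,"rz":0,"gripper":-1},
  {"x":0.067,"y":-0.081,"z":0,"rx":0,"ry":0,"rz":0,"gripper":-1},
  {"x":0.067,"y":-0.081,"z":0,"rx":0,"ry":0,"rz":0,"gripper":-1},
  {"x":0.067,"y":-0.081,"z":0,"rx":0,"ry":0,"rz":0,"gripper":-1},
])

```text
time_s: 1.2
tool_pos: [0.3785, -0.2265, 0.2314]
eef_rot: [3.141, -0.0, 0.376]
contact_force: [1.1, 0.4, -0.2]
grip_width: 0.0853
grasp_force: 0.0
```

>>> apply_moves([
  {"x":0.067,"y":-0.081,"z":0,"rx":0,"ry":0,"rz":0,"gripper":-1},
  {"x":0.067,"y":-0.081,"z":0,"rx":0,"ry":0,"rz":0,"gripper":-1},
  {"x":0.067,"y":-0.081,"z":0,"rx":0,"ry":0,"rz":0,"gripper":-1},
  {"x":0.067,"y":-0.081,"z":0,"rx":0,"ry":0,"rz":0,"gripper":-1},
  {"x":0,"y":0,"z":0,"rx":0,"ry":0,"rz":0,"gripper":-1},
])

```text
time_s: 1.82
tool_pos: [0.4443, -0.0242, 0.2314]
eef_rot: [-3.14, -0.001, 0.383]
contact_force: [0.4, -0.9, 0.0]
grip_width: 0.0849
grasp_force: 0.0
```

```bash
python3 -c "
from h import *
s=status.sense();print(s['time_s'],s['joint_pos'],s['tool_pos'],s['eef_rot'])"
```

```text
1.825 [ 0.11272655  0.24002324 -0.20300466  2.00680758  0.05936159  0.89936732
 -1.30971645] [ 0.44434888 -0.02423225  0.23139843] [-3.14047008e+00 -1.39028757e-03  3.82598150e-01]
```

>>> apply_moves([
  {"x":0.08,"y":-0.04,"z":-0.033,"rx":0,"ry":0,"rz":-0.085,"gripper":-1},
  {"x":0.08,"y":-0.04,"z":-0.033,"rx":0,"ry":0,"rz":-0.085,"gripper":-1},
  {"x":0.08,"y":-0.04,"z":-0.033,"rx":0,"ry":0,"rz":-0.085,"gripper":-1},
  {"x":0,"y":0,"z":0,"rx":0,"ry":0,"rz":-0.1,"gripper":-1},
  {"x":0,"y":0,"z":0,"rx":0,"ry":0,"rz":-0.1,"gripper":-1},
  {"x":0,"y":0,"z":0,"rx":0,"ry":0,"rz":-0.1,"gripper":-1},
  {"x":0,"y":0,"z":0,"rx":0,"ry":0,"rz":-0.1,"gripper":-1},
  {"x":0,"y":0,"z":0,"rx":0,"ry":0,"rz":-0.1,"gripper":-1},
])

```text
time_s: 2.82
tool_pos: [0.5183, 0.0805, 0.2806]
eef_rot: [-3.141, 0.001, 1.565]
contact_force: [-0.1, 0.8, 0.0]
grip_width: 0.0854
grasp_force: 0.0
```

>>> apply_moves([
  {"x":0,"y":0,"z":0,"rx":0,"ry":-0.1,"rz":0,"gripper":-1},
  {"x":0,"y":0,"z":0,"rx":0,"ry":-0.1,"rz":0,"gripper":-1},
  {"x":0,"y":0,"z":0,"rx":0,"ry":-0.1,"rz":0,"gripper":-1},
  {"x":0,"y":0,"z":0,"rx":0,"ry":-0.1,"rz":0,"gripper":-1},
  {"x":0,"y":0,"z":0,"rx":0,"ry":-0.1,"rz":0,"gripper":-1},
  {"x":0,"y":0,"z":0,"rx":0,"ry":-0.1,"rz":0,"gripper":-1},
  {"x":0,"y":0,"z":0,"rx":0,"ry":-0.05,"rz":0,"gripper":-1},
])

```text
time_s: 3.7
tool_pos: [0.5183, 0.0821, 0.2798]
eef_rot: [-3.137, 1.026, 1.567]
contact_force: [-0.3, 0.5, 0.6]
grip_width: 0.0856
grasp_force: 0.0
```

```bash
python3 -c "
from h import *
from scipy.spatial.transform import Rotation as R
s=status.sense();print(s['time_s'],s['joint_pos'],s['tool_pos'],s['eef_rot']);print(R.from_euler('xyz',s['eef_rot']).as_matrix())"
```

```text
3.7 [-0.54629675  0.67045894 -0.28256079  1.64160689  0.77663279  1.75565673
 -1.08835761] [0.51828847 0.08211705 0.27984668] [-3.13685612  1.02611715  1.56686313]
[[ 0.00203795  0.99996511 -0.00810047]
 [ 0.51813971 -0.00798422 -0.85525873]
 [-0.85529357 -0.0024542  -0.51813791]]
```

>>> apply_moves([
  {"x":0,"y":0,"z":0,"rx":0,"ry":0.11,"rz":0,"gripper":-1},
  {"x":0,"y":0,"z":0,"rx":0,"ry":0.11,"rz":0,"gripper":-1},
  {"x":0,"y":0,"z":0,"rx":0,"ry":0.11,"rz":0,"gripper":-1},
  {"x":0,"y":0,"z":0,"rx":0,"ry":0.11,"rz":0,"gripper":-1},
  {"x":0,"y":0,"z":0,"rx":0,"ry":0.11,"rz":0,"gripper":-1},
  {"x":0,"y":0,"z":0,"rx":0,"ry":0.1,"rz":0,"gripper":-1},
  {"x":-0.11,"y":-0.073,"z":0,"rx":0,"ry":0,"rz":0,"gripper":-1},
  {"x":-0.11,"y":-0.073,"z":0,"rx":0,"ry":0,"rz":0,"gripper":-1},
])

```text
time_s: 4.7
tool_pos: [0.447, -0.0246, 0.2805]
eef_rot: [-3.141, 0.0, 1.56]
contact_force: [0.9, -2.2, 0.3]
grip_width: 0.0855
grasp_force: 0.0
```

>>> apply_moves([
  {"x":0,"y":0,"z":0.04,"rx":0,"ry":0,"rz":0.11,"gripper":-1},
  {"x":0,"y":0,"z":0.04,"rx":0,"ry":0,"rz":0.11,"gripper":-1},
  {"x":0,"y":0,"z":0.04,"rx":0,"ry":0,"rz":0.11,"gripper":-1},
  {"x":0,"y":0,"z":0.04,"rx":0,"ry":0,"rz":0.11,"gripper":-1},
  {"x":0,"y":0,"z":0.04,"rx":0,"ry":0,"rz":0.11,"gripper":-1},
  {"x":0,"y":0,"z":0.04,"rx":0,"ry":0,"rz":0.11,"gripper":-1},
  {"x":0,"y":0,"z":0.04,"rx":0,"ry":0,"rz":0.11,"gripper":-1},
  {"x":0,"y":0,"z":0.04,"rx":0,"ry":0,"rz":0.1,"gripper":-1},
])

```text
time_s: 5.7
tool_pos: [0.448, -0.0228, 0.1202]
eef_rot: [3.141, 0.0, 0.188]
contact_force: [-0.1, 0.2, -0.5]
grip_width: 0.0854
grasp_force: 0.0
```

```bash
python3 -c "
from h import *
s=status.sense();print(s['time_s'],s['joint_pos'],s['tool_pos'],s['eef_rot'])
c=viewer.capture('scene');a=cv2.resize(c['pixels'][110:310,150:400,::-1],None,fx=3,fy=3,interpolation=2)
cv2.imwrite('pics/s1.png',cv2.convertScaleAbs(a,alpha=1.5))"
```

```text
5.7 [ 0.0524582   0.40249244 -0.1454824   2.14968785  0.10254111  0.59581485
 -1.54882295] [ 0.4480483  -0.02279624  0.12021729] [3.14095373e+00 2.14299227e-04 1.88490583e-01]
```

View pics/s1.png

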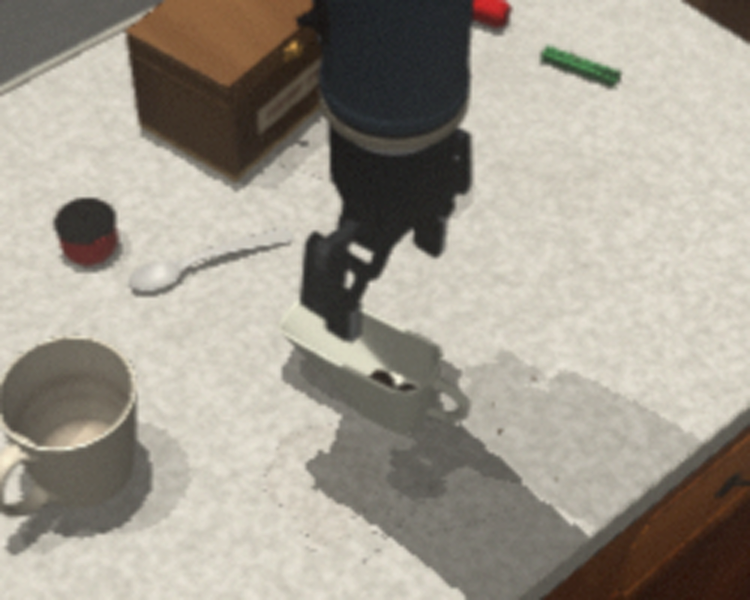

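The picture shows the open fingers straddling the jug body, with the tip at about (342,330) in the crop. It's lined up well enough to go down.

>>> apply_moves([
  {"x":-0.005,"y":0.005,"z":0.06,"rx":0,"ry":0,"rz":0,"gripper":-1},
  {"x":0,"y":0,"z":0.06,"rx":0,"ry":0,"rz":0,"gripper":-1},
  {"x":0,"y":0,"z":0.05,"rx":0,"ry":0,"rz":0,"gripper":-1},
  {"x":0,"y":0,"z":0.04,"rx":0,"ry":0,"rz":0,"gripper":-1},
  {"x":0,"y":0,"z":0,"rx":0,"ry":0,"rz":0,"gripper":-1},
])

```text
time_s: 6.38
tool_pos: [0.4456, -0.0252, 0.0152]
eef_rot: [-3.142, 0.002, 0.196]
contact_force: [0.8, 0.2, -0.4]
grip_width: 0.0854
grasp_force: 0.0
```

>>> apply_moves([
  {"x":0,"y":0,"z":0,"rx":0,"ry":0,"rz":0,"gripper":1},
  {"x":0,"y":0,"z":0,"rx":0,"ry":0,"rz":0,"gripper":1},
  {"x":0,"y":0,"z":0,"rx":0,"ry":0,"rz":0,"gripper":1},
  {"x":0,"y":0,"z":0,"rx":0,"ry":0,"rz":0,"gripper":1},
  {"x":0,"y":0,"z":0,"rx":0,"ry":0,"rz":0,"gripper":1},
  {"x":0,"y":0,"z":0,"rx":0,"ry":0,"rz":0,"gripper":1},
])

```text
time_s: 7.12
tool_pos: [0.447, -0.0252, 0.0172]
eef_rot: [3.14, -0.002, 0.195]
contact_force: [-0.7, -3.8, 12.0]
grip_width: 0.0532
grasp_force: 59.7
```

>>> apply_moves([
  {"x":0,"y":0,"z":-0.02,"rx":0,"ry":0,"rz":0,"gripper":1},
  {"x":0,"y":0,"z":-0.04,"rx":0,"ry":0,"rz":0,"gripper":1},
  {"x":0,"y":0,"z":-0.06,"rx":0,"ry":0,"rz":-0.05,"gripper":1},
  {"x":0,"y":0,"z":-0.06,"rx":0,"ry":0,"rz":-0.075,"gripper":1},
  {"x":0,"y":0,"z":-0.06,"rx":0,"ry":0,"rz":-0.075,"gripper":1},
  {"x":0,"y":0,"z":-0.04,"rx":0,"ry":0,"rz":-0.075,"gripper":1},
  {"x":0,"y":0,"z":0,"rx":0,"ry":0,"rz":-0.075,"gripper":1},
  {"x":0,"y":0,"z":0,"rx":0,"ry":0,"rz":-0.075,"gripper":1},
])

```text
time_s: 8.12
tool_pos: [0.4461, -0.0246, 0.1569]
eef_rot: [3.14, -0.0, 0.867]
contact_force: [0.4, -0.2, -2.6]
grip_width: 0.0531
grasp_force: 62.7
```

>>> apply_moves([
  {"x":0,"y":0,"z":0,"rx":0,"ry":0,"rz":-0.075,"gripper":1},
  {"x":0,"y":0,"z":0,"rx":0,"ry":0,"rz":-0.075,"gripper":1},
  {"x":0,"y":0,"z":0,"rx":0,"ry":0,"rz":-0.075,"gripper":1},
  {"x":0,"y":0,"z":0,"rx":0,"ry":0,"rz":-0.075,"gripper":1},
  {"x":0,"y":0,"z":0,"rx":0,"ry":0,"rz":-0.075,"gripper":1},
  {"x":0,"y":0,"z":0,"rx":0,"ry":0,"rz":-0.075,"gripper":1},
  {"x":0,"y":0,"z":0,"rx":0,"ry":0,"rz":0,"gripper":1},
])

```text
time_s: 9.0
tool_pos: [0.446, -0.0247, 0.1563]
eef_rot: [3.141, 0.0, 1.569]
contact_force: [0.5, -0.6, -3.0]
grip_width: 0.0532
grasp_force: 62.8
```

```bash
python3 -c "
from h import *
s=status.sense();print(s['time_s'],s['joint_pos'],s['tool_pos'],s['eef_rot'])
c=viewer.capture('scene');t=viewer.capture('top')
a=cv2.resize(c['pixels'][120:320,130:330,::-1],None,fx=2,fy=2,interpolation=2)
b=cv2.resize(t['pixels'][120:320,130:330,::-1],None,fx=2,fy=2,interpolation=2)
cv2.imwrite('pics/s2.png',cv2.convertScaleAbs(np.hstack([a,b]),alpha=1.5))"
```

```text
9.0 [ 0.3750886   0.37822118 -0.57044324  2.10071286  0.30055733  0.7408708
 -0.38926651] [ 0.44601684 -0.02469623  0.15632115] [3.14147269e+00 4.02569628e-04 1.56892389e+00]
```

View pics/s2.png

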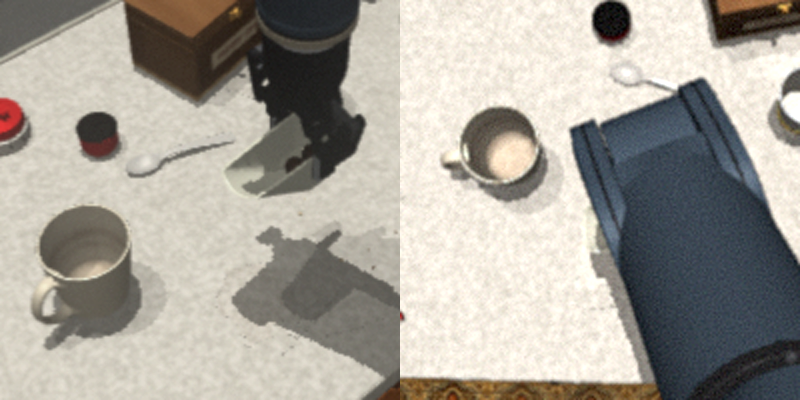

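The left crop shows the jug held level in the gripper, with its lip corners at about (226,170) and (250,195) and a ball visible at (293,162). The mug is at (85,262). The arm hides the jug in the top view.

```bash
cat > plan.py <<'E'
from h import *
def proj(c,p):
    T=np.array(c["T"]);q=T[:3,:3].T@(np.array(p)-T[:3,3]);q=q*[1,-1,-1]
    return cv2.projectPoints(q.reshape(1,1,3),np.zeros(3),np.zeros(3),np.array(c["camera_matrix"],float),np.array(c["distortion"],float))[0].ravel()
E
python3 - <<'E'
from plan import *
c=viewer.capture('scene')
for x in (.446-.021,.446,.446+.021):print((proj(c,(x,.063,.186))-[130,120])*2)
# lip from measured pixel
print(onz(c,(130+238/2,120+183/2),.186))
# TCP targets: world (y,z) for tilt th with jug centre C
for th,cy,cz in((0,.065,.15),(15,.067,.145),(30,.069,.140),(35,.153-.0813,.110+.0374),(40,.153-.0777,.110+.0443),(45,.153-.0735,.110+.0509),(50,.153-.0688,.110+.0571),(55,.153-.0636,.110+.0629),(60,.153-.0579,.110+.0682)):
    t=np.radians(th);print(th,"C",cy,round(cz,3),"TCP",np.round([cy-.014*np.sin(t),cz-.014*np.cos(t)],4))
E
```

```text
[242.22191797 196.82668107]
[227.71032438 182.95992542]
[213.53295385 169.41453051]
[0.43984864 0.05583572 0.186     ]
0 C 0.065 0.15 TCP [0.065 0.136]
15 C 0.067 0.145 TCP [0.0634 0.1315]
30 C 0.069 0.14 TCP [0.062  0.1279]
35 C 0.0717 0.147 TCP [0.0637 0.1359]
40 C 0.07529999999999999 0.154 TCP [0.0663 0.1436]
45 C 0.0795 0.161 TCP [0.0696 0.151 ]
50 C 0.0842 0.167 TCP [0.0735 0.1581]
55 C 0.0894 0.173 TCP [0.0779 0.1649]
60 C 0.09509999999999999 0.178 TCP [0.083  0.1712]
```

>>> apply_moves([
  {"x":0.015,"y":0.016,"z":0,"rx":0,"ry":0,"rz":0,"gripper":1},
  {"x":0.03,"y":0.032,"z":0.006,"rx":0,"ry":0,"rz":0,"gripper":1},
  {"x":0.037,"y":0.04,"z":0.008,"rx":0,"ry":0,"rz":0,"gripper":1},
  {"x":0.037,"y":0.04,"z":0.008,"rx":0,"ry":0,"rz":0,"gripper":1},
  {"x":0.037,"y":0.04,"z":0.006,"rx":0,"ry":0,"rz":0,"gripper":1},
  {"x":0.02,"y":0.02,"z":0.004,"rx":0,"ry":0,"rz":0,"gripper":1},
  {"x":0.009,"y":0.01,"z":0,"rx":0,"ry":0,"rz":0,"gripper":1},
  {"x":0,"y":0,"z":0,"rx":0,"ry":0,"rz":0,"gripper":1},
])

```text
time_s: 10.15
tool_pos: [0.5453, 0.0678, 0.1398]
eef_rot: [-3.141, 0.0, 1.569]
contact_force: [-0.9, 0.3, -2.2]
grip_width: 0.0534
grasp_force: 62.8
```

```bash
python3 -c "
from h import *
s=status.sense();print(s['time_s'],s['joint_pos'],s['tool_pos'],s['eef_rot'])
c=viewer.capture('scene')
a=cv2.resize(c['pixels'][180:300,120:260,::-1],None,fx=4,fy=4,interpolation=2)
cv2.imwrite('pics/s3.png',cv2.convertScaleAbs(a,alpha=1.5))"
```

```text
10.15 [ 0.14691142  0.53133282 -0.53202628  1.87481655  0.35573013  0.83065981
 -0.56965371] [0.54528981 0.0677653  0.13977042] [-3.14123829e+00  2.58338784e-04  1.56946742e+00]
```

View pics/s3.png

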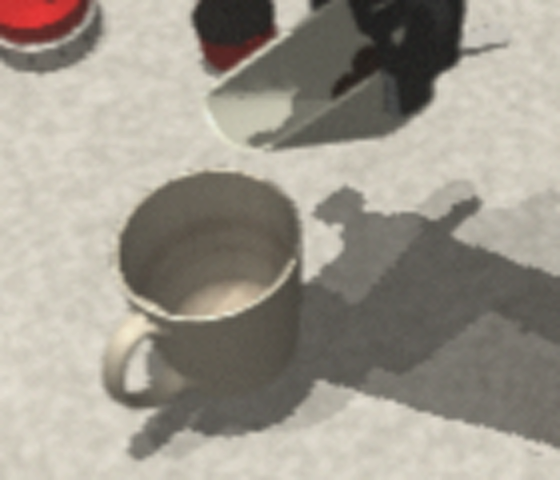

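The picture shows the lip corners at (210,97) and (270,150) and the mug rim centre at about (208,248). Both balls are near (360,75).

```bash
python3 -c "
from plan import *
c=viewer.capture('scene')
for p in((210,97),(270,150)):print(onz(c,(120+p[0]/4-.4,180+p[1]/4-.4),.170))
print(onz(c,(120+208/4-.4,180+247/4-.4),.095))"
```

```text
[0.55888719 0.14777409 0.17      ]
[0.51412641 0.14414296 0.17      ]
[0.53768784 0.17562683 0.095     ]
```

>>> apply_moves([
  {"x":0.005,"y":0,"z":0.017,"rx":0,"ry":-0.02,"rz":0,"gripper":1},
  {"x":0.004,"y":0,"z":0.017,"rx":0,"ry":-0.05,"rz":0,"gripper":1},
  {"x":0,"y":0,"z":0,"rx":0,"ry":-0.07,"rz":0,"gripper":1},
  {"x":0,"y":0,"z":0,"rx":0,"ry":-0.07,"rz":0,"gripper":1},
  {"x":0,"y":0,"z":0,"rx":0,"ry":-0.07,"rz":0,"gripper":1},
  {"x":0,"y":0,"z":0,"rx":0,"ry":-0.053,"rz":0,"gripper":1},
  {"x":0,"y":0,"z":0,"rx":0,"ry":0,"rz":0,"gripper":1},
])

```text
time_s: 11.12
tool_pos: [0.545, 0.0737, 0.122]
eef_rot: [-3.14, 0.522, 1.573]
contact_force: [-0.8, -0.1, -2.4]
grip_width: 0.0532
grasp_force: 62.7
```

>>> apply_moves([
  {"x":-0.0025,"y":0,"z":-0.0084,"rx":0,"ry":-0.033,"rz":0,"gripper":1},
  {"x":-0.0025,"y":0,"z":-0.0084,"rx":0,"ry":-0.033,"rz":0,"gripper":1},
  {"x":-0.0025,"y":0,"z":-0.0084,"rx":0,"ry":-0.033,"rz":0,"gripper":1},
  {"x":-0.0025,"y":0,"z":-0.0084,"rx":0,"ry":-0.033,"rz":0,"gripper":1},
  {"x":-0.0025,"y":0,"z":-0.0084,"rx":0,"ry":-0.033,"rz":0,"gripper":1},
  {"x":-0.0025,"y":0,"z":-0.0084,"rx":0,"ry":-0.033,"rz":0,"gripper":1},
  {"x":-0.0025,"y":0,"z":-0.0084,"rx":0,"ry":-0.033,"rz":0,"gripper":1},
  {"x":-0.0025,"y":0,"z":-0.0084,"rx":0,"ry":-0.033,"rz":0,"gripper":1},
])

```text
time_s: 12.12
tool_pos: [0.5456, 0.0848, 0.155]
eef_rot: [-3.141, 0.936, 1.567]
contact_force: [0.5, -0.8, -3.5]
grip_width: 0.0528
grasp_force: 62.8
```

>>> apply_moves([
  {"x":-0.0025,"y":0,"z":-0.0084,"rx":0,"ry":-0.033,"rz":0,"gripper":1},
  {"x":-0.0025,"y":0,"z":-0.0084,"rx":0,"ry":-0.033,"rz":0,"gripper":1},
  {"x":0,"y":0,"z":0,"rx":0,"ry":0,"rz":0,"gripper":1},
  {"x":0,"y":0,"z":0,"rx":0,"ry":0,"rz":0,"gripper":1},
  {"x":0,"y":0,"z":0,"rx":0,"ry":0,"rz":0,"gripper":1},
  {"x":0,"y":0,"z":0,"rx":0,"ry":0,"rz":0,"gripper":1},
  {"x":0,"y":0,"z":0,"rx":0,"ry":0,"rz":0,"gripper":1},
  {"x":0,"y":0,"z":0,"rx":0,"ry":0,"rz":0,"gripper":1},
])

```text
time_s: 13.12
tool_pos: [0.5455, 0.0917, 0.1614]
eef_rot: [-3.142, 1.041, 1.57]
contact_force: [0.0, 0.0, -3.3]
grip_width: 0.0529
grasp_force: 62.7
```

```bash
python3 -c "
from h import *
s=status.sense();print(s['time_s'],s['joint_pos'],s['tool_pos'],s['eef_rot'])
c=viewer.capture('scene')
a=cv2.resize(c['pixels'][180:300,120:260,::-1],None,fx=4,fy=4,interpolation=2)
cv2.imwrite('pics/s4.png',cv2.convertScaleAbs(a,alpha=1.5))"
```

```text
13.125 [-0.62406541  0.84825222 -0.14092981  1.64097134  0.7742383   1.57451196
 -1.15387404] [0.54549737 0.09166285 0.16142918] [-3.14158038  1.04125177  1.56968978]
```

View pics/s4.png

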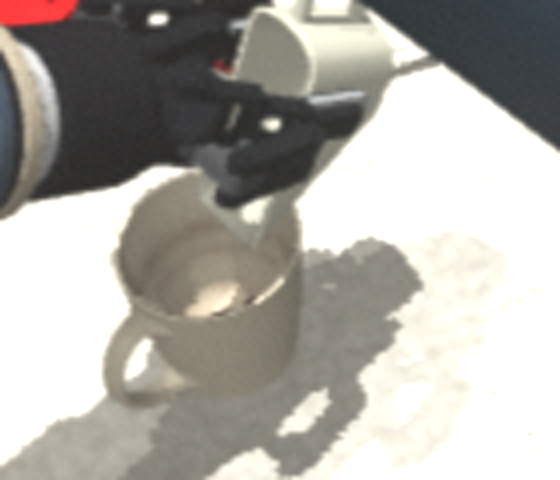

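The jug is tipped with its lip over the mouth, at about (255,240). Dark specks at (235,300) in the mug suggest the balls are inside. I'll back away and untilt, then check.

>>> apply_moves([
  {"x":-0.05,"y":0,"z":0.005,"rx":0,"ry":0,"rz":0,"gripper":1},
  {"x":-0.06,"y":0,"z":0.005,"rx":0,"ry":0.06,"rz":0,"gripper":1},
  {"x":0,"y":0,"z":0,"rx":0,"ry":0.1,"rz":0,"gripper":1},
  {"x":0,"y":0,"z":0,"rx":0,"ry":0.1,"rz":0,"gripper":1},
  {"x":0,"y":0,"z":0,"rx":0,"ry":0.1,"rz":0,"gripper":1},
  {"x":0,"y":0,"z":0,"rx":0,"ry":0.1,"rz":0,"gripper":1},
  {"x":0,"y":0,"z":0,"rx":0,"ry":0.1,"rz":0,"gripper":1},
  {"x":0,"y":0,"z":0,"rx":0,"ry":0.103,"rz":0,"gripper":1},
])

```text
time_s: 14.18
tool_pos: [0.545, 0.0579, 0.2082]
eef_rot: [3.139, -0.002, 1.569]
contact_force: [-0.6, 0.5, -3.0]
grip_width: 0.0534
grasp_force: 62.6
```

>>> apply_moves([
  {"x":-0.1,"y":-0.04,"z":0,"rx":0,"ry":0,"rz":0,"gripper":1},
  {"x":-0.1,"y":-0.04,"z":0,"rx":0,"ry":0,"rz":0,"gripper":1},
  {"x":0,"y":0,"z":0,"rx":0,"ry":0,"rz":0,"gripper":1},
])

```text
time_s: 14.55
tool_pos: [0.5023, -0.0472, 0.207]
eef_rot: [-3.14, 0.005, 1.562]
contact_force: [1.2, 0.9, -2.3]
grip_width: 0.053
grasp_force: 63.0
```

```bash
python3 -c "
from h import *
s=status.sense();print(s['time_s'],s['tool_pos'],s['eef_rot'])
c=viewer.capture('scene');t=viewer.capture('top')
a=cv2.resize(c['pixels'][170:290,120:260,::-1],None,fx=2.8,fy=2.8,interpolation=2)
b=cv2.resize(t['pixels'][140:260,120:260,::-1],None,fx=2.8,fy=2.8,interpolation=2)
cv2.imwrite('pics/s5.png',cv2.convertScaleAbs(np.hstack([a,b]),alpha=1.5))"
```

```text
14.55 [ 0.50225832 -0.04715113  0.2070327 ] [-3.13953607  0.00507293  1.56164482]
```

View pics/s5.png

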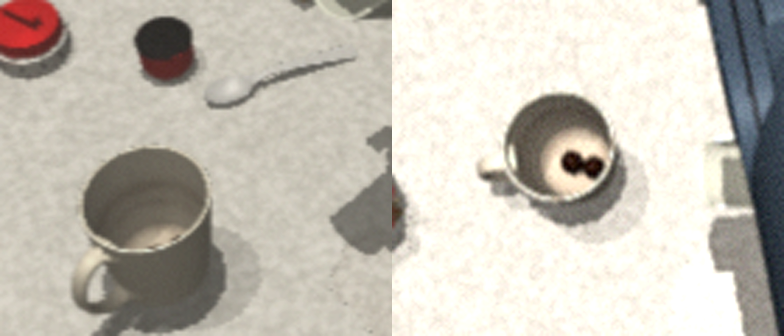

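Both balls are in the mug, at about (572,160) and (592,167) in the right crop, and the mug is standing. Next I set the jug down.

>>> apply_moves([
  {"x":0,"y":-0.09,"z":0.05,"rx":0,"ry":0,"rz":0,"gripper":1},
  {"x":0,"y":0,"z":0.1,"rx":0,"ry":0,"rz":0,"gripper":1},
  {"x":0,"y":0,"z":0.1,"rx":0,"ry":0,"rz":0,"gripper":1},
  {"x":0,"y":0,"z":0.07,"rx":0,"ry":0,"rz":0,"gripper":1},
  {"x":0,"y":0,"z":0.03,"rx":0,"ry":0,"rz":0,"gripper":1},
  {"x":0,"y":0,"z":0,"rx":0,"ry":0,"rz":0,"gripper":1},
])

```text
time_s: 15.4
tool_pos: [0.4601, -0.0393, 0.0309]
eef_rot: [-3.14, 0.0, 1.572]
contact_force: [0.0, -0.3, -2.5]
grip_width: 0.0532
grasp_force: 63.3
```

>>> apply_moves([
  {"x":0,"y":0,"z":0.01,"rx":0,"ry":0,"rz":0,"gripper":1},
  {"x":0,"y":0,"z":0.01,"rx":0,"ry":0,"rz":0,"gripper":1},
  {"x":0,"y":0,"z":0.005,"rx":0,"ry":0,"rz":0,"gripper":1},
  {"x":0,"y":0,"z":0,"rx":0,"ry":0,"rz":0,"gripper":1},
])

```text
time_s: 15.9
tool_pos: [0.4603, -0.0404, 0.0189]
eef_rot: [3.142, 0.0, 1.57]
contact_force: [-0.4, -0.5, -2.7]
grip_width: 0.0529
grasp_force: 63.3
```

>>> apply_moves([
  {"x":0,"y":0,"z":0.003,"rx":0,"ry":0,"rz":0,"gripper":1},
  {"x":0,"y":0,"z":0,"rx":0,"ry":0,"rz":0,"gripper":1},
])

```text
time_s: 16.15
tool_pos: [0.4604, -0.0404, 0.0174]
eef_rot: [3.142, -0.0, 1.57]
contact_force: [0.4, 0.6, -2.2]
grip_width: 0.0531
grasp_force: 63.4
```

>>> apply_moves([
  {"x":0,"y":0,"z":0.002,"rx":0,"ry":0,"rz":0,"gripper":1},
  {"x":0,"y":0,"z":0,"rx":0,"ry":0,"rz":0,"gripper":1},
])

```text
time_s: 16.4
tool_pos: [0.4605, -0.0404, 0.0172]
eef_rot: [3.141, 0.001, 1.57]
contact_force: [-2.9, -0.8, 15.0]
grip_width: 0.0533
grasp_force: 64.6
```

Contact is made, so I release and rise.

>>> apply_moves([
  {"x":0,"y":0,"z":0,"rx":0,"ry":0,"rz":0,"gripper":-1},
  {"x":0,"y":0,"z":0,"rx":0,"ry":0,"rz":0,"gripper":-1},
  {"x":0,"y":0,"z":0,"rx":0,"ry":0,"rz":0,"gripper":-1},
  {"x":0,"y":0,"z":0,"rx":0,"ry":0,"rz":0,"gripper":-1},
  {"x":0,"y":0,"z":0,"rx":0,"ry":0,"rz":0,"gripper":-1},
])

```text
time_s: 17.02
tool_pos: [0.4603, -0.0404, 0.0163]
eef_rot: [-3.141, -0.0, 1.57]
contact_force: [0.5, 0.2, 0.2]
grip_width: 0.085
grasp_force: 0.0
```

>>> apply_moves([
  {"x":0,"y":0,"z":-0.04,"rx":0,"ry":0,"rz":0,"gripper":-1},
  {"x":0,"y":0,"z":-0.08,"rx":0,"ry":0,"rz":0,"gripper":-1},
  {"x":0,"y":0,"z":-0.1,"rx":0,"ry":0,"rz":0,"gripper":-1},
  {"x":0,"y":0,"z":-0.1,"rx":0,"ry":0,"rz":0,"gripper":-1},
  {"x":0,"y":0,"z":-0.1,"rx":0,"ry":0,"rz":0,"gripper":-1},
  {"x":0,"y":0,"z":0,"rx":0,"ry":0,"rz":0,"gripper":-1},
])

```text
time_s: 17.77
tool_pos: [0.4622, -0.0403, 0.2298]
eef_rot: [3.135, 0.001, 1.569]
contact_force: [0.2, -0.1, -0.6]
grip_width: 0.0857
grasp_force: 0.0
```

```bash
python3 -c "
from h import *
c=viewer.capture('scene')
cv2.imwrite('pics/s6.png',cv2.convertScaleAbs(c['pixels'][:,:,::-1],alpha=1.4))"
```

```text
(no output)
```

View pics/s6.png

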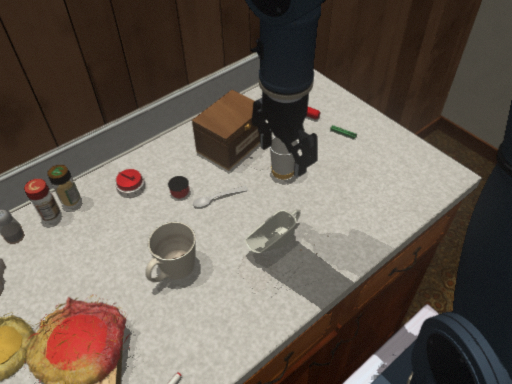

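The jug is upright, empty and released at (272,235), and the mug is unmoved at (172,250).

```bash
python3 -c "
from cell import robot
print(robot.close_job())"
```

```text
the job is handed in; nothing more can be done
None
```

The job is handed in, at about 18 s on the robot's clock: both chocolate balls are in the mug, the mug looks unmoved, and the empty jug stands upright and released on the worktop; no verdict came back.

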